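Fit the agitator rod into the film tank

ROBOT

A 6-joint arm with a two-finger parallel gripper is mounted at the origin on a cart in front of the work surface, level with it; the furniture and walls round the work are solid. World frame = base frame: x ahead of the robot, y to its left, z up, the work surface at z = 0. Lengths are in m, angles in degrees, forces in N, time in s.
With the tool pointing down it reaches from about 0.4 to 0.825 m from the base axis. Payload 7 kg.
Tool frame: the origin (TCP) lies on the centre line of the jaws, within the pads' length; the fingertips stand 22 mm ahead of it and the grasp point (between the pads) lies 3 mm ahead of it; z points along the fingers, y is the line along which they close (so a half turn about z gives the same grasp; the last joint's range is limited). The gripper opens to 88 mm and grips with 3 to 60 N. Pads are 19 mm wide; open, the fingers measure 130 mm over their backs; the gripper's body (78 mm by 193 mm) begins 47 mm behind the grasp point.
Start: joints at [-56.66, 20.546, 0.682, 0, -70.136, -16.507], TCP at [0.195, -0.646, 0.249] pointing down, gripper open.
Joint ranges: [-176.03, 176.03], [-82.01, 121.73], [-58.28, 71.71], [-173.87, 95.51], [-174.79, -0.11], [-173.66, 173.66]. Speed limits (degrees/s): [136.94, 136.94, 172.46, 180, 180, 180].

INTERFACE

Orientations are given as [roll, pitch, yaw] about the fixed x, y, z axes, in that order (R = Rz(yaw) Ry(pitch) Rx(roll)).
In Python, from plant import get_state, cams, r gives the robot as it stands.
- The arm moves only by the tool apply_moves, never from a script. Its argument "targets" is a list of rows, each an object with "dp": the shift along the world's x, y, z in m, a list of three; "yaw": the turn about the world's z in degrees. In form: [{"dp": [x, y, z], "yaw": yaw}, ...]. A call has 1 to 20 rows; each row is the pose to reach, as a shift and turn from the pose commanded when the call began; what a row does not reach only later rows make up. A row lasts 1/12 s, in which the tool goes at most 41.7 mm and 7.16 degrees, less where a joint would pass 70% of its speed; a pose out of reach is approached as far as the arm can. A call with a gripper value outside its range is refused whole. "grip" is the gripper command: -1 is fully open, 1 is shut, values between are in proportion, set as the call begins (left out, the last holds). The fingers move at their own pace and stop on an object; "squeeze" is the grip in N (left out, the last holds). Time passes only in rows, so rows that repeat a pose let the fingers close. It gives the time, the measured TCP pose, the force, the opening and the grip force at its end, in the units of the state.
- get_state(): the state, without advancing time (a new reading comes with each control period).
- cams.capture(name): name is "scene" or "side" or "wrist"; returns a dict with "image" (420x560x3 uint8, red, green, blue), "range_z" (420x560 float32, m along the optical axis (not along the pixel's ray), 0 where there is no reading), "fx", "fy", "cx", "cy" (pixels), "R" (3x3) and "t" (3): a world point X has camera coordinates R X + t; the wrist camera has in their place "T_tool_cam" (4x4, takes a point from camera to tool coordinates, whose origin is the TCP and whose axes are the flange's). Camera axes: x right, y down, z forward; pixel columns grow to the right and rows downward; lengths in m; the calibration is good to about 2 mm. A picture is of the moment at which its call begins: read the wrist's pose just before it.
- r.close_job(): hands the job in; it is judged then, once.
The state is a dict: "time_s": time; "joints": joint angles; "qd": joint speeds; "joint_torque": joint torques, N m; "tcp_pos": TCP position; "eef_rot": TCP orientation; "contact_force": force on the tool from outside, world axes, zero at the start; "moment": the same for the moment, N m; "gripper_width": finger opening in m; "gripper_force": force on a finger pad.
Only numpy, scipy, OpenCV 4.12 (cv2) and the standard library are available. Lean on these libraries where they do the work, as an engineer would, in place of code of your own. Each camera call takes 0.05 s, during which the arm holds its last target. There are 200 camera calls.

TASK

Take the red agitator rod out of its white stand and fit it into the black film-developing tank: gently feel for the angle at which its square shank matches the hidden hole of the reel core, then push it down fully home. Then turn the rod, and the core with it, until its bar handle lies along the two white marks on the lid, and let go. Never force it down, and leave the film cassettes and the loupe where they stand.

Things in the scene. Friction and masses are not known exactly. Their poses are not given: they have to be found in the camera images.
- rod: Loose red plastic rod, 126 mm tall, about 0.09 kg, standing upright in the stand at the start, any yaw. Origin: centre of its foot (lowest face); z up along the rod. Lowest part: square shank 20x20 mm, 78 mm long, sides parallel to its x and y (its lowest 5 mm taper to 19 mm square).
- rod_collar (a point): Underside of the rod's collar, on its axis, 78 mm above the foot. The collar is a disc 50 mm in diameter, 4 mm thick; above it a neck 16 mm in diameter runs up to the bar handle (foot + 96 mm). The square shank is below it.
- rod_grip (a point): Middle of the rod's bar handle, on the rod's axis, 111 mm above its foot. The bar is 56 mm long along the rod's x, 14 mm thick along its y, 30 mm tall (96 to 126 mm above the foot). Grasp it from above across its 14 mm.
- tank: Black round film-developing tank, 100 mm in diameter, 103 mm tall, upright and fixed to the desk. Origin: centre of its underside; z up; x runs through the two white marks on the lid (ribs 5x18 mm, 29 to 47 mm from the axis on both sides, tops at z 100 mm). Contact forces on the tank, summed over all faces, must stay under 60 N: keep the push under 25 N.
- tank_mouth (a point): Centre of the tank's grey funnel rim (51 mm outside), on the tank's axis, 103 mm above the desk. The funnel narrows from about 38 mm to 30 mm at z 97 mm; a round guide bore about 30 mm wide goes on down to the reel core at z 72 mm.
- core_top (a point): Top of the hidden reel core (z 72 mm, 30 mm thick), on the tank's axis; 21.6 mm square through hole. Its sides stand 14 to 76 degrees counterclockwise from the tank's x at the start, exact angle unmeasured: find it by feel. Turned wrong, the foot stops here; within about 9 degrees the tapered foot begins to enter, within about 4 it drops in. The core turns, but stiffly (0.15 N m): a lightly pressed rod does not drag it.
- home_foot (a point): Where the rod's foot is when fully home: on the tank's axis, 25 mm above the desk, the collar resting on the funnel rim. From about z 62 mm down a spring catch in the core rubs on the shank, so the rod needs a push of roughly 5 to 10 N to go home, and stays in. The square has about 5 degrees of turning play in the core.
- stand: White round drying stand, fixed, its place varies: base 72 mm in diameter and 6 mm thick, on it a tube about 34 mm wide inside and 36 mm tall (top at z 42 mm) in which the rod stands loosely, foot 6 mm above the desk. Origin: centre of its underside.
- film_yellow: Loose yellow 35 mm film cassette, standing, 25x28x48 mm, bystander. Origin at the centre of its underside.
- film_green: Loose green 35 mm film cassette, standing, 25x28x48 mm, bystander. Origin at the centre of its underside.
- loupe: Loose black stand magnifier, 47 mm in diameter, 45 mm tall, bystander. Origin at the centre of its underside.
Mind the look-alikes: they are no part of the job. Of the things like the rod, leave any that is blue; of the rest the larger one is meant. What is shaped like the tank but turquoise is not meant.

How it is judged (in metres and radians):
At the end, for the whole second after the job is handed in: The rod stands upright (within 4 degrees) in the tank, on its axis (within 4 mm), collar within 2.5 mm of the funnel rim, bar handle in line with the two white marks (within 8.5 degrees, either way round), at rest and released (z of rod in the frame of tank below 0.0275 m and horizontal distance between rod and tank below 0.004 m and angle between rod's own z axis and vertical below 0.07 rad and angle between the x axis of rod and the x axis of tank, either way round below 0.15 rad and linear speed of rod below 0.01 m/s and contact force between the fingers and rod below 0.05 N); the robot touches nothing.
It fails at once if the rod is forced or the tank pressed: contact forces on the tank above 60 N (contact force between anything else and tank above 60 N).
It fails at once if a film cassette or the loupe is moved by more than 20 mm (distance of any of film_yellow, film_green, loupe from where it was at the start of the episode above 0.02 m).
It also fails if it takes over 61 s, if anything falls off the work surface, if the arm or the gripper's body presses on something with over 40 N, if the wrist force passes 120 N, or if a joint passes its speed limit or range.

## Working session

There is one attempt and no reset: what is moved stays moved. The work goes in short steps, Python scripts to look and compute and a tool call to move; the robot and the scene stay as the last step left them, time stands still between calls to the robot, and variables do not carry over. Pictures are saved under pics/ and viewed, at most 10 in all, crops included, and the job is handed in when it is done.

Besides the shell and the picture viewer there is one more tool, called after "Emit:" as name(argument=value, ...), one argument or row to a line, values as JSON. apply_moves: Moves the arm, as the interface text tells. Its arguments: {"type":"object","properties":{"targets":{"type":"array","items":{"type":"object","properties":{"dp":{"type":"array","items":{"type":"number"}},"yaw":{"type":"number"}}}},"grip":{"type":"number"},"squeeze":{"type":"number"}},"required":["targets"]}

```bash
ls; mkdir -p pics
python3 - <<'E'
from plant import get_state, cams, r
import cv2, numpy as np
print(get_state())
a=[]
for n in ("scene","side"):
    c=cams.capture(n); np.savez(f"pics/{n}0.npz",**c); cv2.imwrite(f"pics/{n}0.png",c["image"][:,:,::-1])
    print(n,c["fx"],c["cx"],c["cy"],c["R"].round(3).tolist(),c["t"].round(3).tolist(), (-c["R"].T@c["t"]).round(3))
E
```

```text
pics
{'time_s': 0.0, 'joints': array([-5.66603945e+01,  2.05902649e+01,  6.32974401e-01, -2.07327543e-02,
       -7.01352614e+01, -1.65048549e+01]), 'qd': array([-0.11867542,  0.13563572, -0.01297046,  0.14094447,  0.08177664,
        0.02745627]), 'joint_torque': array([-6.36197856e-04, -5.82710767e+01,  2.93057996e+01,  6.99732274e+00,
        6.82371654e-03, -1.44211845e-04]), 'tcp_pos': array([ 0.19531096, -0.64564541,  0.24762786]), 'eef_rot': array([ 1.79905724e+02, -7.60929497e-03, -1.63172304e+02]), 'contact_force': array([-0.34601314,  0.49744004,  0.42034591]), 'moment': array([-0.02734325, -0.01715768,  0.01637511]), 'gripper_force': 0.0, 'gripper_width': 0.08723083574313409}
scene 437.44535287859526 280.6145667335833 201.22103346689508 [[-0.755, -0.656, -0.007], [-0.363, 0.427, -0.828], [0.546, -0.622, -0.561]] [0.426, 0.271, 0.72] [0.027 0.612 0.631]
side 494.17697420801744 288.3936653892464 202.76555372633214 [[-0.963, -0.268, -0.001], [-0.149, 0.538, -0.829], [0.223, -0.799, -0.559]] [0.496, 0.15, 0.785] [0.325 0.68  0.564]
```

View pics/scene0.png

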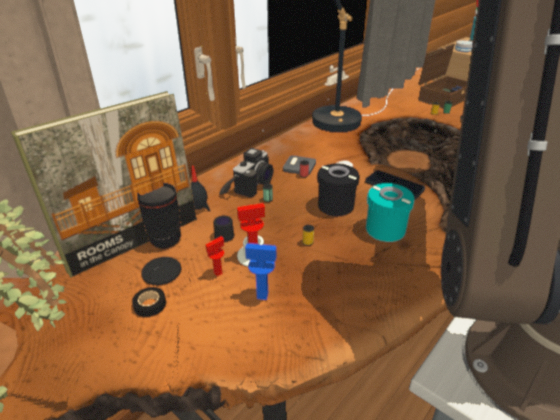

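View pics/side0.png

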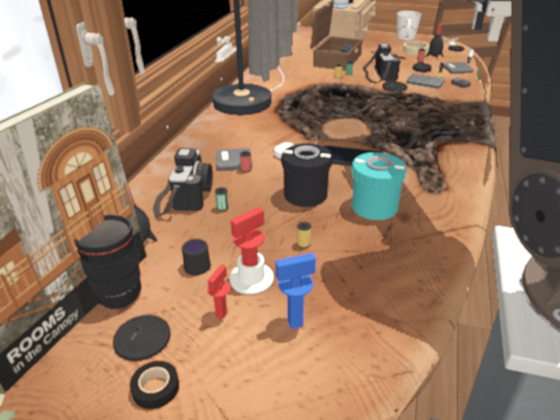

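The scene picture shows the red rod in its white stand at about (252,225), with a small red look-alike at (216,257) and the blue one at (262,270). The black tank is at (337,188) and the turquoise one at (388,210). In the side view the red handle is at (248,223), the stand at (251,276) and the tank rim at (306,154).

```bash
cat > h.py <<'E'
import numpy as np, cv2
def load(n): return dict(np.load(f"pics/{n}.npz"))
def pts(c):
    z=c["range_z"]; v,u=np.mgrid[:z.shape[0],:z.shape[1]]
    P=np.stack([(u-c["cx"])/c["fx"]*z,(v-c["cy"])/c["fy"]*z,z],-1)
    W=(P-c["t"])@c["R"]; W[z==0]=np.nan; return W
def comps(m,amin=30):
    n,l,s,_=cv2.connectedComponentsWithStats(m.astype(np.uint8)); return [(l==i) for i in range(1,n) if s[i,4]>amin]
def circ(xy):
    A=np.c_[2*xy,np.ones(len(xy))]; s=np.linalg.lstsq(A,(xy**2).sum(1),rcond=None)[0]
    return s[:2],np.sqrt(s[2]+s[:2]@s[:2])
E
python3 - <<'E'
from h import *
for n in ("scene0","side0"):
    c=load(n); W=pts(c); hsv=cv2.cvtColor(c["image"],cv2.COLOR_RGB2HSV); H,S,V=hsv[...,0],hsv[...,1],hsv[...,2]
    ok=(W[...,0]>.2)&(W[...,0]<.9)&(np.abs(W[...,1])<.5)&(W[...,2]>.004)&(W[...,2]<.2)
    print(n)
    M=dict(red=((H<4)|(H>175))&(S>190),blue=(H>105)&(H<125)&(S>150),yel=(H>20)&(H<32)&(S>150),grn=(H>55)&(H<85)&(S>80),turq=(H>82)&(H<96)&(S>150),dark=(V<60),white=(S<50)&(V>150))
    for k,m in M.items():
        for q in comps(m&ok,40):
            p=W[q]; v,u=np.nonzero(q)
            print(k,len(p),"uv",int(u.mean()),int(v.mean()),"med",np.median(p,0).round(3),"lo",np.percentile(p,3,0).round(3),"hi",np.percentile(p,97,0).round(3))
            if k=="red" and len(p)>250:
                for lo,hi in((.098,.136),(.121,.14)):
                    t=p[(p[:,2]>lo)&(p[:,2]<hi)]
                    if len(t)>10:
                        (cx,cy),(w,h),a=cv2.minAreaRect(t[:,:2].astype(np.float32)*1000); print("  bar",lo,len(t),cx,cy,w,h,a,t[:,2].max())
E
```

```text
scene0
red 629 uv 251 219 med [0.543 0.115 0.105] lo [0.53  0.092 0.053] hi [0.562 0.132 0.131]
  bar 0.098 343 546.1065063476562 112.62532806396484 51.738033294677734 13.225044250488281 56.9237060546875 0.1323894424614713
  bar 0.121 162 546.3092651367188 112.49330139160156 51.738033294677734 12.741206169128418 56.9237060546875 0.1323894424614713
red 355 uv 215 252 med [0.562 0.2   0.057] lo [0.554 0.18  0.01 ] hi [0.572 0.214 0.086]
blue 951 uv 260 264 med [0.448 0.188 0.088] lo [0.431 0.171 0.014] hi [0.47  0.201 0.125]
yel 109 uv 307 237 med [0.48  0.006 0.022] lo [ 0.474 -0.003  0.007] hi [0.49  0.01  0.038]
turq 1871 uv 388 213 med [ 0.363 -0.125  0.067] lo [ 0.332 -0.31   0.007] hi [ 0.421 -0.11   0.097]
turq 52 uv 391 193 med [ 0.384 -0.173  0.09 ] lo [ 0.371 -0.177  0.084] hi [ 0.393 -0.164  0.095]
dark 806 uv 253 177 med [ 0.724 -0.069  0.041] lo [ 0.682 -0.145  0.007] hi [ 0.759 -0.04   0.086]
dark 1400 uv 336 192 med [ 0.5   -0.128  0.063] lo [ 0.475 -0.184  0.008] hi [ 0.551 -0.114  0.096]
dark 533 uv 395 181 med [ 0.467 -0.355  0.008] lo [ 0.386 -0.379  0.006] hi [ 0.52
[... 2493 characters left out ...]
51 276 med [0.541 0.124 0.01 ] lo [0.518 0.09  0.005] hi [0.58  0.141 0.043]
white 220 uv 56 284 med [0.773 0.279 0.087] lo [0.77  0.261 0.072] hi [0.776 0.295 0.094]
white 41 uv 56 298 med [0.772 0.286 0.067] lo [0.77  0.278 0.062] hi [0.774 0.294 0.073]
white 49 uv 59 313 med [0.771 0.292 0.043] lo [0.77  0.285 0.035] hi [0.773 0.298 0.05 ]
white 81 uv 48 322 med [0.774 0.311 0.042] lo [0.772 0.302 0.036] hi [0.777 0.32  0.05 ]
white 66 uv 37 333 med [0.777 0.332 0.043] lo [0.775 0.324 0.035] hi [0.778 0.34  0.05 ]
white 70 uv 25 343 med [0.78  0.351 0.043] lo [0.778 0.342 0.035] hi [0.781 0.358 0.05 ]
white 74 uv 12 354 med [0.782 0.371 0.043] lo [0.78  0.364 0.036] hi [0.784 0.377 0.05 ]
```

Run:
```python
from plant import cams
from h import *
c=cams.capture("wrist"); print(c["T_tool_cam"].round(3).tolist(),c["fx"],c["cx"],c["cy"])
c=load("side0"); W=pts(c); hsv=cv2.cvtColor(c["image"],cv2.COLOR_RGB2HSV); H,S=hsv[...,0],hsv[...,1]
for q in comps(((H<6)|(H>172))&(S>140)&(W[...,2]>.02)&(W[...,2]<.2)&(W[...,0]<.7),150):
    p=W[q]; t=p[p[:,2]>.1]; print(len(p),np.median(p,0))
    if len(t)>20:
        b=cv2.boxPoints(cv2.minAreaRect(t[:,:2].astype(np.float32)*1000)); print(b.round(1),t[:,2].max())
for n in("scene0","side0"):
    c=load(n);W=pts(c);hsv=cv2.cvtColor(c["image"],cv2.COLOR_RGB2HSV)
    m=(W[...,2]>.0985)&(W[...,2]<.108)&(hsv[...,1]<60)&(hsv[...,2]>70)&(np.hypot(W[...,0]-.52,W[...,1]+.165)<.06)
    p=W[m];print(len(p),circ(p[p[:,2]>.101][:,:2]), p[:,:2].min(0),p[:,:2].max(0))
```

```text
[[0.001, -0.97, -0.244, 0.064], [1.0, 0.001, 0.0, 0.0], [-0.0, -0.244, 0.97, -0.137], [0.0, 0.0, 0.0, 1.0]] 332.0050482719948 272.7854782318578 212.38922992632305
1301 [0.54595835 0.11635388 0.10286276]
[[527.3  91.6]
 [539.5  83.5]
 [570.5 130.1]
 [558.4 138.1]] 0.13426747003725767
628 [0.56370006 0.20223221 0.05829865]
109 (array([ 0.52243757, -0.16271419]), np.float64(0.021423310930130824)) [ 0.47739981 -0.18751726] [ 0.56340812 -0.13922328]
233 (array([ 0.52524355, -0.16198133]), np.float64(0.023146357472081554)) [ 0.47558573 -0.20435608] [ 0.57229945 -0.13699493]
```

Emit:
apply_moves(
  targets=[
    {"dp":[0.016,0.024,0.003]},
    {"dp":[0.032,0.048,0.006]},
    {"dp":[0.049,0.072,0.01]},
    {"dp":[0.065,0.096,0.01]},
    {"dp":[0.081,0.12,0.02]},
    {"dp":[0.098,0.144,0.02]},
    {"dp":[0.114,0.168,0.02]},
    {"dp":[0.13,0.192,0.02]},
    {"dp":[0.146,0.216,0.03]},
    {"dp":[0.163,0.24,0.03]},
    {"dp":[0.179,0.264,0.03]},
    {"dp":[0.195,0.288,0.03]},
    {"dp":[0.21,0.312,0.04]},
    {"dp":[0.228,0.336,0.04]},
    {"dp":[0.244,0.36,0.04]},
    {"dp":[0.26,0.384,0.05]},
    {"dp":[0.276,0.408,0.05]},
    {"dp":[0.293,0.432,0.05]},
    {"dp":[0.31,0.456,0.05]},
    {"dp":[0.325,0.48,0.05]},
  ],
)

```text
$.targets[0]: bad value
```

Emit:
apply_moves(
  targets=[
    {"dp":[0.016,0.024,0.003],"yaw":0},
    {"dp":[0.04,0.06,0.006],"yaw":0},
    {"dp":[0.06,0.09,0.01],"yaw":0},
    {"dp":[0.08,0.12,0.02],"yaw":0},
    {"dp":[0.1,0.15,0.02],"yaw":0},
    {"dp":[0.12,0.18,0.03],"yaw":0},
    {"dp":[0.14,0.21,0.03],"yaw":0},
    {"dp":[0.16,0.24,0.03],"yaw":0},
    {"dp":[0.18,0.27,0.04],"yaw":0},
    {"dp":[0.2,0.3,0.04],"yaw":0},
    {"dp":[0.22,0.33,0.04],"yaw":0},
    {"dp":[0.24,0.36,0.04],"yaw":0},
    {"dp":[0.255,0.38,0.05],"yaw":0},
    {"dp":[0.27,0.4,0.05],"yaw":0},
    {"dp":[0.28,0.42,0.05],"yaw":0},
    {"dp":[0.285,0.44,0.05],"yaw":0},
    {"dp":[0.285,0.45,0.05],"yaw":0},
    {"dp":[0.285,0.46,0.05],"yaw":0},
    {"dp":[0.285,0.46,0.05],"yaw":0},
  ],
)

```text
time_s: 1.73
tcp_pos: [0.4801, -0.185, 0.2986]
eef_rot: [180.0, 0.0, -163.1]
contact_force: [0.2, -1.3, -0.3]
gripper_width: 0.0876
gripper_force: 0.0
```

```bash
cat >> h.py <<'E'
from scipy.spatial.transform import Rotation as Ro
def wrist(name):
    from plant import get_state,cams
    s=get_state(); c=cams.capture("wrist")
    T=np.eye(4); T[:3,:3]=Ro.from_euler("xyz",s["eef_rot"],degrees=True).as_matrix(); T[:3,3]=s["tcp_pos"]
    M=np.linalg.inv(T@c["T_tool_cam"]); c["R"],c["t"]=M[:3,:3],M[:3,3]
    np.savez(f"pics/{name}.npz",**c); cv2.imwrite(f"pics/{name}.png",c["image"][:,:,::-1]); return c
def ray(c,uv,z):
    uv=np.asarray(uv,float); d=np.c_[(uv[:,0]-c["cx"])/c["fx"],(uv[:,1]-c["cy"])/c["fy"],np.ones(len(uv))]@c["R"]
    o=-c["R"].T@c["t"]; return o+d*((z-o[2])/d[:,2:])
E
python3 - <<'E'
from h import *
c=wrist("w1"); W=pts(c); hsv=cv2.cvtColor(c["image"],cv2.COLOR_RGB2HSV); S,V=hsv[...,1],hsv[...,2]
near=np.hypot(W[...,0]-.524,W[...,1]+.163)<.06
for q in comps((S<60)&(V>110)&near,30):
    p=W[q];v,u=np.nonzero(q); P=ray(c,np.c_[u,v],.100)
    (a,b),(w,h),an=cv2.minAreaRect(P[:,:2].astype(np.float32)*1000)
    print(len(p),"uv",u.mean(),v.mean(),np.median(p,0).round(4),P.mean(0).round(4),w,h,an)
m=(W[...,2]>.1015)&(W[...,2]<.106)&near; p=W[m]; print(len(p),circ(p[:,:2]))
v,u=np.nonzero(m); print(u.min(),u.max(),v.min(),v.max())
E
```

```text
100 uv 288.53 204.33 [ 0.4867 -0.1653  0.1004] [ 0.4865 -0.1653  0.1   ] 18.46683120727539 5.929594993591309 2.79146671295166
737 uv 279.44776119402985 240.955223880597 [ 0.53   -0.1624  0.1035] [ 0.5276 -0.1624  0.1   ] 48.25782012939453 48.45643997192383 59.93259048461914
725 (array([ 0.52399057, -0.16347762]), np.float64(0.02181550826632379))
257 302 199 261
```

View pics/w1.png

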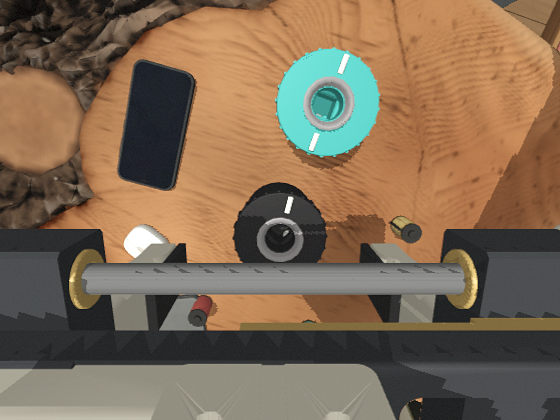

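The wrist view shows the black tank's rim at (280,240), one mark at (288,204), and the other mark hidden by the gripper. I'll shift so the camera sits right over the tank.

Emit:
apply_moves(
  targets=[
    {"dp":[0.02,0.008,0],"yaw":0},
    {"dp":[0.05,0.02,0],"yaw":0},
    {"dp":[0.08,0.03,0],"yaw":0},
    {"dp":[0.1,0.038,0],"yaw":0},
    {"dp":[0.105,0.04,0],"yaw":0},
    {"dp":[0.105,0.04,0],"yaw":0},
    {"dp":[0.105,0.04,0],"yaw":0},
  ],
)

```text
time_s: 2.37
tcp_pos: [0.5848, -0.1468, 0.2981]
eef_rot: [180.0, -0.1, -163.2]
contact_force: [0.0, -0.5, -0.2]
gripper_width: 0.0875
gripper_force: 0.0
```

Run:
```python
from h import *
c=wrist("w2"); W=pts(c); hsv=cv2.cvtColor(c["image"],cv2.COLOR_RGB2HSV); S,V=hsv[...,1],hsv[...,2]
near=np.hypot(W[...,0]-.524,W[...,1]+.163)<.06
R=[]
for q in comps((S<60)&(V>150)&near&(np.hypot(W[...,0]-.524,W[...,1]+.163)>.0275),30):
    p=W[q];v,u=np.nonzero(q); P=ray(c,np.c_[u,v],.100)
    (a,b),(w,h),an=cv2.minAreaRect(P[:,:2].astype(np.float32)*1000)
    print(len(p),"uv",u.mean(),v.mean(),np.median(p,0).round(4),P.mean(0).round(4),w,h,an)
    if 50<len(p)<200:R.append(P.mean(0)[:2])
if len(R)==2: d=R[1]-R[0]; print("mid",(R[0]+R[1])/2,"len",np.hypot(*d),"ang",np.degrees(np.arctan2(d[1],d[0])))
m=(W[...,2]>.1015)&(W[...,2]<.106)&near; p=W[m]; print(len(p),circ(p[:,:2]))
v,u=np.nonzero(m);P=ray(c,np.c_[u,v],.103); print(cv2.minEnclosingCircle(P[:,:2].astype(np.float32)*1000))
u0,u1,v0,v1=u.min()-25,u.max()+25,v.min()-25,v.max()+25; print(u0,v0)
g=c["image"][v0:v1,u0:u1].astype(float); g=np.clip((g/255)**.5*255,0,255).astype(np.uint8)
cv2.imwrite("pics/w2c.png",cv2.resize(g[:,:,::-1],None,fx=5,fy=5,interpolation=cv2.INTER_CUBIC))
inb=np.hypot(W[...,0]-.524,W[...,1]+.163)<.014; print(np.percentile(W[inb][:,2],[0,10,30,50,70,90,100]).round(3))
```

```text
116 uv 283.2413793103448 91.16379310344827 [ 0.4869 -0.1653  0.1004] [ 0.4869 -0.1653  0.1   ] 17.947792053222656 5.475436210632324 3.9148361682891846
96 uv 265.0520833333333 168.64583333333334 [ 0.5624 -0.161   0.1002] [ 0.5627 -0.161   0.1   ] 17.580860137939453 5.499275207519531 3.4162211418151855
88 uv 19.147727272727273 374.5681818181818 [ 0.5746 -0.1942  0.3873] [ 0.8806 -0.3706  0.1   ] 8.968721389770508 35.60523986816406 52.613162994384766
458 uv 135.05240174672488 402.9344978165939 [ 0.5687 -0.1731  0.3929] [ 0.8808 -0.2313  0.1   ] 31.322635650634766 59.014678955078125 31.081205368041992
31 uv 108.06451612903226 407.6774193548387 [ 0.5702 -0.1769  0.3934] [ 0.8972 -0.2614  0.1   ] 14.57812786102295 7.974307537078857 51.96747970581055
73 uv 14.301369863013699 409.43835616438355 [ 0.5744 -0.1903  0.3935] [ 0.9329 -0.3706  0.1   ] 11.845182418823242 23.998573303222656 16.830204010009766
48 uv 29.145833333333332 410.9583333333333 [ 0.5741 -0.1882  0.3936] [ 0.9299 -0.353   0.1   ] 17.681623458862305 14.471922874450684 6.9920334815979
88 uv 48.44318181818182 408.8863636363636 [ 0.5729 -0.1853  0.3935] [ 0.92   -0.3308  0.1   ] 13.338316917419434 35.43502426147461 16.83048439025879
49 uv 80.71428571428571 409.1020408163265 [ 0.5715 -0.1806  0.3935] [ 0.9089 -0.293   0.1   ] 13.339093208312988 16.47385025024414 16.83031463623047
928 (array([ 0.52579622, -0.16343036]), np.float64(0.021994799665122182))
((529.4682006835938, -164.4725341796875), 41.83817672729492)
224 66
[0.004 0.005 0.006 0.007 0.071 0.073 0.097]
```

View pics/w2c.png

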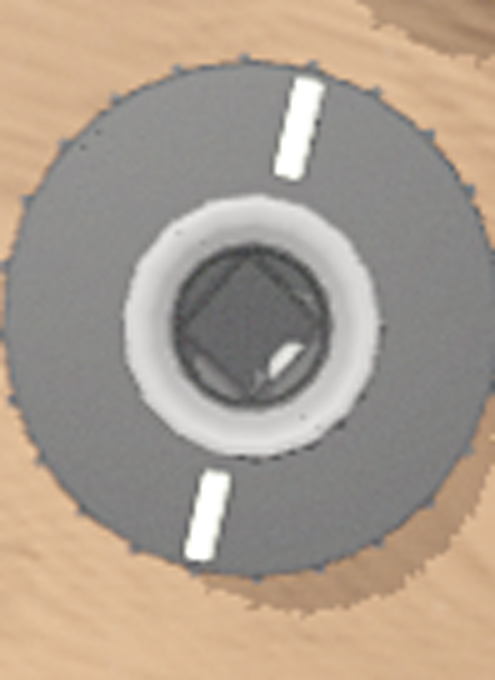

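The crop shows both white marks at (298,130) and (206,515) and the square hole of the core at the bottom of the bore, roughly 45° to the image axes. I can measure its angle as a starting guess for the feel.

Run:
```python
from h import *
c=load("w2"); W=pts(c); C=np.array([.5248,-.1632])
d=W[...,:2]-C; rr=np.hypot(d[...,0],d[...,1])
z=W[...,2]
hole=(z<.06)&(rr<.03); core=(z>.066)&(z<.078)&(rr<.016)
for nm,m in(("hole",hole),("core",core)):
    v,u=np.nonzero(m);P=ray(c,np.c_[u,v],.072)[:,:2]-C
    print(nm,len(P),P.mean(0)*1000,cv2.minAreaRect(P.astype(np.float32)*1000),np.abs(P).max())
v,u=np.nonzero(hole);P=(ray(c,np.c_[u,v],.072)[:,:2]-C)*1000; P-=P.mean(0)
for a in range(0,90,4):
    t=np.radians(a);Q=P@np.array([[np.cos(t),-np.sin(t)],[np.sin(t),np.cos(t)]])
    print(a,np.ptp(Q,0).round(1),end=" ")
th=np.arctan2(P[:,1],P[:,0]);w=np.hypot(*P.T)**4
print("\n4fold corner dir",np.degrees(np.angle((w*np.exp(4j*th)).sum())/4))
v,u=np.nonzero(core);print(ray(c,np.c_[u,v],.072)[:,:2].mean(0),np.median(W[core],0))
g=(W[...,2]-.0)
x0=224;y0=66
print(u.min(),u.max(),v.min(),v.max())
```

```text
hole 386 [ 0.17136709 -0.5188661 ] ((0.4066734313964844, -0.32315826416015625), (20.830039978027344, 20.68316650390625), 64.06358337402344) 0.014039572086933627
core 245 [ 0.19130869 -0.13764334] ((0.37184906005859375, -0.1637744903564453), (28.893665313720703, 28.774873733520508), 16.854515075683594) 0.015595133152816354
0 [27.3 26.1] 4 [27.9 26.7] 8 [28.4 27.1] 12 [28.7 27.4] 16 [28.9 27.6] 20 [28.9 27.7] 24 [28.8 27.7] 28 [28.6 27.5] 32 [28.2 27.2] 36 [27.6 26.8] 40 [27.  26.2] 44 [26.2 25.5] 48 [25.3 24.7] 52 [24.2 23.8] 56 [23.1 22.7] 60 [21.8 21.6] 64 [20.8 20.7] 68 [21.8 21.8] 72 [22.7 23.1] 76 [23.5 24.3] 80 [24.2 25.3] 84 [25.1 26.2] 88 [25.8 27. ] 
4fold corner dir 18.5216750092217
[ 0.52499131 -0.16333764] [ 0.52445418 -0.16336027  0.07258114]
260 287 117 145
```

Emit:
apply_moves(
  targets=[
    {"dp":[0.003,0.02,0],"yaw":0},
    {"dp":[0.006,0.05,0],"yaw":0},
    {"dp":[0.009,0.08,0],"yaw":0},
    {"dp":[0.012,0.11,0],"yaw":0},
    {"dp":[0.015,0.14,0],"yaw":0},
    {"dp":[0.018,0.17,0],"yaw":0},
    {"dp":[0.02,0.2,0],"yaw":0},
    {"dp":[0.022,0.23,0],"yaw":0},
    {"dp":[0.023,0.26,0],"yaw":0},
    {"dp":[0.023,0.275,0],"yaw":0},
    {"dp":[0.023,0.277,0],"yaw":0},
    {"dp":[0.023,0.277,0],"yaw":0},
    {"dp":[0.023,0.277,0],"yaw":0},
  ],
)

```text
time_s: 3.5
tcp_pos: [0.6081, 0.1299, 0.299]
eef_rot: [-180.0, 0.0, -163.2]
contact_force: [0.2, 0.2, -0.4]
gripper_width: 0.088
gripper_force: 0.0
```

Run:
```python
from h import *
c=wrist("w3"); W=pts(c); hsv=cv2.cvtColor(c["image"],cv2.COLOR_RGB2HSV); H,S,z=hsv[...,0],hsv[...,1],W[...,2]
red=((H<6)|(H>172))&(S>140)
for q in comps(red&(z>.1)&(z<.15),60):
    p=W[q];v,u=np.nonzero(q);print(len(p),"uv",u.mean(),v.mean(),np.median(p,0).round(4))
    for nm,P in(("3d",p[:,:2]),("top .132",ray(c,np.c_[u,v],.132)[:,:2]),):
        k=p[:,2]>.127
        b=cv2.minAreaRect(P[k].astype(np.float32)*1000); bx=cv2.boxPoints(b); e=bx[1]-bx[0];f=bx[2]-bx[1]; L=e if np.hypot(*e)>np.hypot(*f) else f
        print(nm,k.sum(),b,"long axis deg",np.degrees(np.arctan2(L[1],L[0])))
m=red&(z>.06)&(z<.095); print("collar",m.sum(),circ(W[m][:,:2]) if m.sum()>10 else 0)
```

```text
975 uv 268.7692307692308 132.08 [0.5504 0.1092 0.1325]
3d 972 ((550.8900756835938, 109.7043228149414), (55.53533172607422, 13.944137573242188), 56.4678840637207) long axis deg 56.46786
top .132 972 ((550.8631591796875, 109.70167541503906), (55.20219802856445, 13.86750602722168), 56.480289459228516) long axis deg 56.480255
102 uv 177.55882352941177 323.65686274509807 [0.7775 0.0717 0.1086]
3d 0 ((0.0, 0.0), (0.0, 0.0), 0.0) long axis deg 0.0
top .132 0 ((0.0, 0.0), (0.0, 0.0), 0.0) long axis deg 0.0
collar 1486 (array([0.66252263, 0.1294821 ]), np.float64(0.1165931237513779))
```

View pics/w3.png

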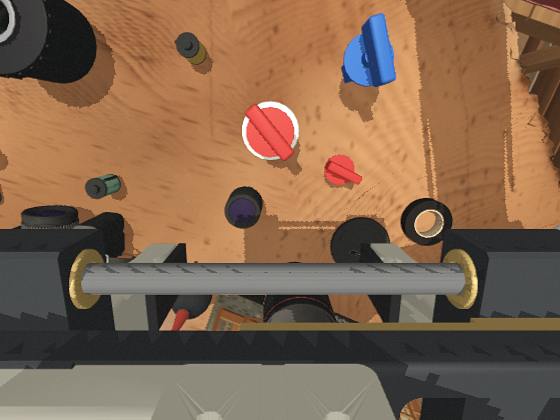

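The wrist view shows the red bar centred at (269,132), 55.5×13.9 mm, which matches the given size, at (0.551, 0.110) with its long axis at 56.5°. The core square stands at about 63.5° in the world frame, and the tank's x axis at 3.25°. Moving in to grasp.

Emit:
apply_moves(
  targets=[
    {"dp":[-0.01,-0.003,-0.01],"yaw":6},
    {"dp":[-0.025,-0.008,-0.03],"yaw":12},
    {"dp":[-0.04,-0.014,-0.05],"yaw":19},
    {"dp":[-0.052,-0.018,-0.07],"yaw":26},
    {"dp":[-0.057,-0.02,-0.085],"yaw":33},
    {"dp":[-0.057,-0.02,-0.1],"yaw":39.7},
    {"dp":[-0.057,-0.02,-0.105],"yaw":39.7},
    {"dp":[-0.057,-0.02,-0.12],"yaw":39.7},
    {"dp":[-0.057,-0.02,-0.14],"yaw":39.7},
    {"dp":[-0.057,-0.02,-0.16],"yaw":39.7},
    {"dp":[-0.057,-0.02,-0.174],"yaw":39.7},
    {"dp":[-0.057,-0.02,-0.179],"yaw":39.7},
    {"dp":[-0.057,-0.02,-0.179],"yaw":39.7},
    {"dp":[-0.057,-0.02,-0.179],"yaw":39.7},
  ],
)

```text
time_s: 4.72
tcp_pos: [0.5521, 0.1107, 0.1204]
eef_rot: [-180.0, 0.0, -123.6]
contact_force: [0.0, 0.5, 0.4]
gripper_width: 0.0877
gripper_force: 0.0
```

Emit:
apply_moves(
  targets=[
    {"dp":[0,0,0],"yaw":0},
    {"dp":[0,0,0],"yaw":0},
    {"dp":[0,0,0],"yaw":0},
    {"dp":[0,0,0],"yaw":0},
    {"dp":[0,0,0],"yaw":0},
    {"dp":[0,0,0],"yaw":0},
    {"dp":[0,0,0],"yaw":0},
    {"dp":[0,0,0],"yaw":0},
    {"dp":[0,0,0],"yaw":0},
    {"dp":[0,0,0],"yaw":0},
  ],
  grip=1,
  squeeze=30,
)

```text
time_s: 5.55
tcp_pos: [0.5514, 0.111, 0.1195]
eef_rot: [180.0, -0.0, -123.5]
contact_force: [0.8, -1.0, -0.2]
gripper_width: 0.0266
gripper_force: 0.0
```

Emit:
apply_moves(
  targets=[
    {"dp":[0,0,0],"yaw":0},
    {"dp":[0,0,0],"yaw":0},
    {"dp":[0,0,0],"yaw":0},
    {"dp":[0,0,0],"yaw":0},
    {"dp":[0,0,0],"yaw":0},
    {"dp":[0,0,0],"yaw":0},
  ],
)

```text
time_s: 6.05
tcp_pos: [0.5514, 0.1109, 0.1195]
eef_rot: [180.0, -0.0, -123.5]
contact_force: [-0.8, 1.4, 0.2]
gripper_width: 0.0141
gripper_force: 30.0
```

Emit:
apply_moves(
  targets=[
    {"dp":[0,0,0.005],"yaw":0},
    {"dp":[0,0,0.02],"yaw":0},
    {"dp":[0,0,0.045],"yaw":0},
    {"dp":[0,0,0.075],"yaw":0},
    {"dp":[0,0,0.1],"yaw":0},
    {"dp":[0,-0.008,0.115],"yaw":0},
    {"dp":[-0.002,-0.025,0.12],"yaw":1},
    {"dp":[-0.004,-0.05,0.12],"yaw":2},
    {"dp":[-0.007,-0.08,0.12],"yaw":3},
    {"dp":[-0.01,-0.11,0.12],"yaw":4},
    {"dp":[-0.013,-0.14,0.12],"yaw":5},
    {"dp":[-0.016,-0.17,0.12],"yaw":6},
    {"dp":[-0.019,-0.2,0.12],"yaw":7},
    {"dp":[-0.022,-0.23,0.12],"yaw":7},
    {"dp":[-0.024,-0.255,0.12],"yaw":7},
    {"dp":[-0.026,-0.268,0.12],"yaw":7},
    {"dp":[-0.026,-0.273,0.12],"yaw":7},
    {"dp":[-0.026,-0.273,0.12],"yaw":7},
    {"dp":[-0.026,-0.273,0.12],"yaw":7},
    {"dp":[-0.026,-0.273,0.12],"yaw":7},
  ],
)

```text
time_s: 7.72
tcp_pos: [0.5256, -0.1612, 0.2396]
eef_rot: [180.0, 0.0, -116.4]
contact_force: [-0.4, -0.0, -1.3]
gripper_width: 0.0139
gripper_force: 30.0
```

Run:
```python
from plant import cams,get_state
from h import *
s=get_state();print(s["tcp_pos"],s["eef_rot"],s["gripper_width"],s["joints"],s["contact_force"])
for n in("scene","side"):
    c=cams.capture(n);W=pts(c);hsv=cv2.cvtColor(c["image"],cv2.COLOR_RGB2HSV);H,S=hsv[...,0],hsv[...,1]
    np.savez(f"pics/{n}1.npz",**c);cv2.imwrite(f"pics/{n}1.png",c["image"][:,:,::-1])
    m=((H<6)|(H>172))&(S>140)&(np.hypot(W[...,0]-.525,W[...,1]+.163)<.05)
    q=max(comps(m),key=lambda a:a.sum());p=W[q]
    for lo,hi in((.12,.15),(.15,.195)):
        t=p[(p[:,2]>lo)&(p[:,2]<hi)];print(n,lo,len(t),t.mean(0).round(4))
    print("zmin",np.percentile(p[:,2],1))
    # axis centre per row of the shank: edge midpoints
    v,u=np.nonzero(q); w=[(y,u[v==y].min(),u[v==y].max()) for y in np.unique(v)]; print(w[-22:])
```

```text
[ 0.52562334 -0.16120538  0.23960497] [ 1.79998678e+02  8.85969613e-03 -1.16421744e+02] 0.013896821998269705 [ 3.36148709e+00  9.14685421e+00 -1.60101222e+01 -9.22097100e-03
 -6.48397705e+01 -2.97793114e+01] [-0.41178854 -0.0133087  -1.28705318]
scene 0.12 87 [ 0.5176 -0.1566  0.1379]
scene 0.15 178 [ 0.5181 -0.1566  0.1728]
zmin 0.12587546036362685
[(np.int64(143), np.int64(336), np.int64(345)), (np.int64(144), np.int64(336), np.int64(345)), (np.int64(145), np.int64(335), np.int64(345)), (np.int64(146), np.int64(336), np.int64(345)), (np.int64(147), np.int64(335), np.int64(344)), (np.int64(148), np.int64(335), np.int64(344)), (np.int64(149), np.int64(335), np.int64(344)), (np.int64(150), np.int64(335), np.int64(344)), (np.int64(151), np.int64(335), np.int64(344)), (np.int64(152), np.int64(335), np.int64(344)), (np.int64(153), np.int64(335), np.int64(344)), (np.int64(154), np.int64(336), np.int64(344)), (np.int64(155), np.int64(335), np.int64(344)), (np.int64(156), np.int64(335), np.int64(343)), (np.int64(157), np.int64(335), np.int64(343)), (np.int64(158), np.int64(335), np.int64(34
[... 725 characters left out ...]
int64(129), np.int64(300), np.int64(313)), (np.int64(130), np.int64(300), np.int64(313)), (np.int64(131), np.int64(300), np.int64(313)), (np.int64(132), np.int64(300), np.int64(313)), (np.int64(133), np.int64(300), np.int64(313)), (np.int64(134), np.int64(300), np.int64(313)), (np.int64(135), np.int64(300), np.int64(313)), (np.int64(136), np.int64(300), np.int64(313)), (np.int64(137), np.int64(300), np.int64(313)), (np.int64(138), np.int64(300), np.int64(313)), (np.int64(139), np.int64(300), np.int64(313)), (np.int64(140), np.int64(300), np.int64(313)), (np.int64(141), np.int64(302), np.int64(311)), (np.int64(142), np.int64(304), np.int64(309)), (np.int64(143), np.int64(304), np.int64(308))]
```

View pics/side1.png

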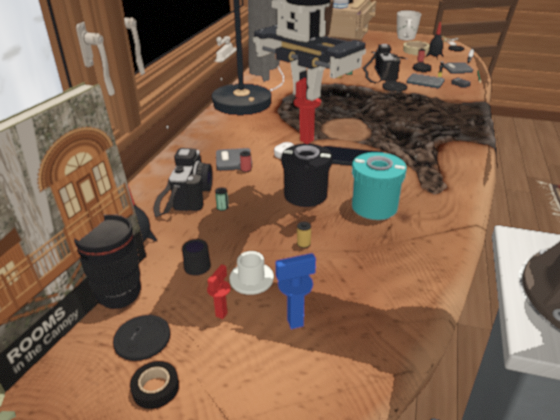

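The rod hangs upright at side pixel (306,115), right above the tank mouth at (306,152). Lowering into the funnel.

Emit:
apply_moves(
  targets=[
    {"dp":[0,0,-0.008],"yaw":0},
    {"dp":[0,0,-0.016],"yaw":0},
    {"dp":[0,0,-0.021],"yaw":0},
    {"dp":[0,0,-0.024],"yaw":0},
    {"dp":[0,0,-0.027],"yaw":0},
    {"dp":[0,0,-0.029],"yaw":0},
    {"dp":[0,0,-0.031],"yaw":0},
    {"dp":[0,0,-0.031],"yaw":0},
  ],
)

```text
time_s: 8.48
tcp_pos: [0.5253, -0.1621, 0.2082]
eef_rot: [180.0, -0.0, -116.5]
contact_force: [0.1, 0.1, -0.3]
gripper_width: 0.0142
gripper_force: 30.0
```

Emit:
apply_moves(
  targets=[
    {"dp":[0,0,-0.003],"yaw":0},
    {"dp":[0,0,-0.006],"yaw":0},
    {"dp":[0,0,-0.009],"yaw":0},
    {"dp":[0,0,-0.012],"yaw":0},
    {"dp":[0,0,-0.015],"yaw":0},
    {"dp":[0,0,-0.018],"yaw":0},
    {"dp":[0,0,-0.018],"yaw":0},
  ],
)

```text
time_s: 9.07
tcp_pos: [0.5251, -0.162, 0.1898]
eef_rot: [179.9, -0.0, -116.5]
contact_force: [0.3, 0.2, -1.3]
gripper_width: 0.0145
gripper_force: 30.0
```

Emit:
apply_moves(
  targets=[
    {"dp":[0,0,-0.002],"yaw":0},
    {"dp":[0,0,-0.004],"yaw":0},
    {"dp":[0,0,-0.005],"yaw":0},
    {"dp":[0,0,-0.006],"yaw":0},
    {"dp":[0,0,-0.007],"yaw":0},
    {"dp":[0,0,-0.007],"yaw":0},
  ],
)

```text
time_s: 9.57
tcp_pos: [0.5254, -0.162, 0.1834]
eef_rot: [180.0, -0.0, -116.5]
contact_force: [-0.2, 0.2, -0.8]
gripper_width: 0.014
gripper_force: 30.0
```

Emit:
apply_moves(
  targets=[
    {"dp":[0,0,-0.001],"yaw":0},
    {"dp":[0,0,-0.002],"yaw":0},
    {"dp":[0,0,-0.003],"yaw":0},
    {"dp":[0,0,-0.004],"yaw":0},
    {"dp":[0,0,-0.005],"yaw":0},
    {"dp":[0,0,-0.006],"yaw":0},
    {"dp":[0,0,-0.006],"yaw":0},
  ],
)

```text
time_s: 10.15
tcp_pos: [0.5253, -0.162, 0.1773]
eef_rot: [180.0, -0.0, -116.5]
contact_force: [-0.0, 0.7, -0.2]
gripper_width: 0.0137
gripper_force: 30.0
```

Emit:
apply_moves(
  targets=[
    {"dp":[0,0,-0.001],"yaw":0},
    {"dp":[0,0,-0.002],"yaw":0},
    {"dp":[0,0,-0.003],"yaw":0},
    {"dp":[0,0,-0.004],"yaw":0},
    {"dp":[0,0,-0.005],"yaw":0},
    {"dp":[0,0,-0.006],"yaw":0},
    {"dp":[0,0,-0.006],"yaw":0},
  ],
)

```text
time_s: 10.73
tcp_pos: [0.5254, -0.1621, 0.1714]
eef_rot: [180.0, -0.0, -116.5]
contact_force: [0.1, 0.5, -1.8]
gripper_width: 0.014
gripper_force: 30.0
```

Emit:
apply_moves(
  targets=[
    {"dp":[0,0,-0.002],"yaw":0},
    {"dp":[0,0,-0.004],"yaw":0},
    {"dp":[0,0,-0.006],"yaw":0},
    {"dp":[0,0,-0.008],"yaw":0},
    {"dp":[0,0,-0.01],"yaw":0},
    {"dp":[0,0,-0.012],"yaw":0},
  ],
)

```text
time_s: 11.23
tcp_pos: [0.5257, -0.1621, 0.1595]
eef_rot: [-180.0, 0.0, -116.5]
contact_force: [0.6, -0.7, 3.8]
gripper_width: 0.0141
gripper_force: 30.0
```

Run:
```python
from plant import cams,get_state
from h import *
s=get_state();print(s["tcp_pos"],s["contact_force"],s["moment"])
for n in("side",):
    c=cams.capture(n);W=pts(c);hsv=cv2.cvtColor(c["image"],cv2.COLOR_RGB2HSV);H,S=hsv[...,0],hsv[...,1]
    m=((H<6)|(H>172))&(S>140)&(np.hypot(W[...,0]-.525,W[...,1]+.163)<.05)
    p=W[m];print(len(p),np.percentile(p[:,2],[1,20,50,80,99]).round(4))
    v,u=np.nonzero(m)
    for y in np.unique(v): print(y,u[v==y].min(),u[v==y].max(),np.median(W[y][m[y]][:,2]).round(4),end="; ")
```

```text
[ 0.52570882 -0.16208421  0.15954671] [ 0.62064535 -0.68450388  3.84296722] [-0.10503753  0.05211137  0.07167004]
454 [0.098  0.1127 0.129  0.1597 0.1734]
118 304 304 0.1723; 119 301 305 0.1724; 120 300 305 0.1728; 121 300 305 0.1726; 122 299 304 0.1727; 123 297 304 0.1723; 124 296 304 0.1707; 125 296 305 0.1684; 126 296 305 0.1668; 127 296 305 0.1651; 128 296 305 0.163; 129 296 305 0.1604; 130 296 304 0.1588; 131 296 304 0.1572; 132 296 304 0.1549; 133 296 304 0.1525; 134 296 304 0.151; 135 296 304 0.148; 136 296 304 0.1459; 137 296 304 0.1369; 138 295 318 0.1293; 139 295 319 0.1289; 140 295 319 0.1292; 141 295 318 0.1289; 142 295 318 0.1288; 143 295 317 0.1288; 144 295 317 0.1283; 145 297 316 0.1279; 146 299 313 0.1257; 147 300 312 0.1156; 148 300 312 0.1126; 149 300 312 0.1117; 150 300 312 0.109; 151 300 312 0.1072; 152 300 312 0.1043; 153 300 312 0.1026; 154 300 312 0.1007; 155 303 310 0.0991;
```

No slip: the bar top reads z 0.173 with the foot at about 0.047, and 4 N of catch friction. Going on down.

Emit:
apply_moves(
  targets=[
    {"dp":[0,0,-0.003],"yaw":0},
    {"dp":[0,0,-0.006],"yaw":0},
    {"dp":[0,0,-0.009],"yaw":0},
    {"dp":[0,0,-0.012],"yaw":0},
    {"dp":[0,0,-0.015],"yaw":0},
    {"dp":[0,0,-0.018],"yaw":0},
    {"dp":[0,0,-0.019],"yaw":0},
    {"dp":[0,0,-0.019],"yaw":0},
  ],
)

```text
time_s: 11.95
tcp_pos: [0.5251, -0.162, 0.1399]
eef_rot: [179.9, -0.0, -116.5]
contact_force: [0.1, -1.4, -2.6]
gripper_width: 0.0142
gripper_force: 30.0
```

Emit:
apply_moves(
  targets=[
    {"dp":[0,0,-0.0005],"yaw":0},
    {"dp":[0,0,-0.001],"yaw":0},
    {"dp":[0,0,-0.0015],"yaw":0},
  ],
)

```text
time_s: 12.2
tcp_pos: [0.5254, -0.1621, 0.1392]
eef_rot: [180.0, -0.0, -116.5]
contact_force: [-0.2, -0.0, 3.5]
gripper_width: 0.014
gripper_force: 30.0
```

Emit:
apply_moves(
  targets=[
    {"dp":[0,0,-0.0005],"yaw":0},
    {"dp":[0,0,-0.001],"yaw":0},
  ],
)

```text
time_s: 12.37
tcp_pos: [0.5254, -0.1622, 0.1385]
eef_rot: [-180.0, -0.0, -116.5]
contact_force: [-3.2, -0.4, 8.6]
gripper_width: 0.0137
gripper_force: 30.0
```

Emit:
apply_moves(
  targets=[
    {"dp":[0,0,-0.0005],"yaw":0},
    {"dp":[0,0,-0.0005],"yaw":0},
  ],
)

```text
time_s: 12.53
tcp_pos: [0.5254, -0.1622, 0.1384]
eef_rot: [-180.0, -0.0, -116.4]
contact_force: [-3.1, 0.4, 9.9]
gripper_width: 0.0142
gripper_force: 30.0
```

```bash
cat > chk.py <<'E'
from plant import cams,get_state
from h import *
def chk():
  s=get_state();print(s["tcp_pos"],s["contact_force"],s["moment"])
  for n in("side","scene"):
    c=cams.capture(n);W=pts(c);hsv=cv2.cvtColor(c["image"],cv2.COLOR_RGB2HSV);H,S=hsv[...,0],hsv[...,1]
    m=((H<6)|(H>172))&(S>140)&(np.hypot(W[...,0]-.525,W[...,1]+.163)<.05)
    v,u=np.nonzero(m);P=W[m]; print(n,[(y,len(u[v==y]),P[v==y,2].max().round(4),np.median(P[v==y,2]).round(4)) for y in np.unique(v)][-14:])
chk()
E
python3 chk.py
```

```text
[ 0.5254051  -0.16217951  0.13839767] [-3.05900674  0.3805304   9.92309711] [ 0.12572775  1.26884507 -0.00674174]
side [(np.int64(143), 9, np.float64(0.1325), np.float64(0.1319)), (np.int64(144), 9, np.float64(0.1304), np.float64(0.1291)), (np.int64(145), 10, np.float64(0.1293), np.float64(0.1267)), (np.int64(146), 10, np.float64(0.1266), np.float64(0.1247)), (np.int64(147), 12, np.float64(0.1238), np.float64(0.1113)), (np.int64(148), 17, np.float64(0.1127), np.float64(0.1078)), (np.int64(149), 20, np.float64(0.112), np.float64(0.1077)), (np.int64(150), 23, np.float64(0.1105), np.float64(0.1076)), (np.int64(151), 25, np.float64(0.1097), np.float64(0.1079)), (np.int64(152), 25, np.float64(0.1093), np.float64(0.1076)), (np.int64(153), 23, np.float64(0.109), np.float64(0.1076)), (np.int64(154), 20, np.float64(0.1091), np.float64(0.1076)), (np.int64(155), 16, np.float64(0.1081), np.float64(0.1069)), (np.int64(156), 6, np.float64(0.106), np.float64(0.1052))]
scene [(np.int64(162), 7, np.float64(0.1341), np.float64(0.1326)), (np.int64(163), 7, np.float64(0.132), np.float64(0.1299)), (np.int64(164), 7, np.float64(0.1297), np.float64(0.1281)), (np.int64(165), 8, np.float64(0.1264), np.float64(0.1241)), (np.int64(166), 7, np.float64(0.1232), np.float64(0.1216)), (np.int64(167), 8, np.float64(0.107), np.float64(0.1059)), (np.int64(168), 10, np.float64(0.1084), np.float64(0.1055)), (np.int64(169), 12, np.float64(0.1104), np.float64(0.1055)), (np.int64(170), 18, np.float64(0.1072), np.float64(0.1053)), (np.int64(171), 21, np.float64(0.1077), np.float64(0.1057)), (np.int64(172), 20, np.float64(0.1068), np.float64(0.1054)), (np.int64(173), 18, np.float64(0.1068), np.float64(0.1052)), (np.int64(174), 14, np.float64(0.106), np.float64(0.1049)), (np.int64(175), 8, np.float64(0.1054), np.float64(0.1042))]
```

The collar top reads 0.107, so the rod is home, with about 10 N of push. Now turning −60°.

Emit:
apply_moves(
  targets=[
    {"dp":[0,0,0.0005],"yaw":-2},
    {"dp":[0,0,0.0005],"yaw":-5},
    {"dp":[0,0,0.0005],"yaw":-9},
    {"dp":[0,0,0.0005],"yaw":-13},
    {"dp":[0,-0.0002,0.0005],"yaw":-17},
    {"dp":[0,-0.0003,0.0005],"yaw":-21},
    {"dp":[0,-0.0004,0.0005],"yaw":-25},
    {"dp":[0,-0.0005,0.0005],"yaw":-29},
    {"dp":[0,-0.0005,0.0005],"yaw":-30},
    {"dp":[0,-0.0005,0.0005],"yaw":-30},
  ],
  squeeze=45,
)

```text
time_s: 13.47
tcp_pos: [0.5261, -0.1626, 0.1384]
eef_rot: [-179.9, 0.1, -146.4]
contact_force: [1.4, -1.6, 2.9]
gripper_width: 0.0142
gripper_force: 45.0
```

Emit:
apply_moves(
  targets=[
    {"dp":[0,0,0],"yaw":-3},
    {"dp":[0,0,0],"yaw":-7},
    {"dp":[0,-0.0001,0],"yaw":-11},
    {"dp":[0,-0.0002,0],"yaw":-15},
    {"dp":[0,-0.0003,0],"yaw":-19},
    {"dp":[0,-0.0004,0],"yaw":-23},
    {"dp":[0,-0.0005,0],"yaw":-27},
    {"dp":[0,-0.0005,0],"yaw":-30},
    {"dp":[0,-0.0005,0],"yaw":-30.3},
    {"dp":[0,-0.0005,0],"yaw":-30.3},
  ],
)

```text
time_s: 14.3
tcp_pos: [0.5263, -0.1637, 0.1384]
eef_rot: [-179.9, 0.1, -176.6]
contact_force: [2.6, -4.5, 1.5]
gripper_width: 0.0142
gripper_force: 45.0
```

```bash
cat > ang.py <<'E'
from h import *
from plant import cams
for n in("side","scene"):
    c=cams.capture(n);W=pts(c);hsv=cv2.cvtColor(c["image"],cv2.COLOR_RGB2HSV);H,S=hsv[...,0],hsv[...,1];z=W[...,2]
    m=((H<6)|(H>172))&(S>140)&(np.hypot(W[...,0]-.525,W[...,1]+.163)<.05)
    for lo,hi in((.125,.16),(.147,.16)):
        p=W[m&(z>lo)&(z<hi)]
        if len(p)>15: (x,y),(w,h),a=cv2.minAreaRect(p[:,:2].astype(np.float32)*1000);print(n,lo,len(p),x,y,w,h,a)
    p=W[m&(z>.1045)&(z<.1095)];print("collar z",np.median(p[:,2]),len(p))
E
python3 ang.py; python3 -c "
from plant import get_state;s=get_state();print(s['contact_force'],s['moment'],s['joints'])"
```

```text
side 0.125 112 522.1439208984375 -157.70326232910156 54.44561004638672 10.659770965576172 9.494829177856445
collar z 0.10775605416199788 170
scene 0.125 106 506.4033203125 -162.0218505859375 15.521329879760742 26.363142013549805 87.73722839355469
scene 0.147 30 506.49932861328125 -162.1820526123047 15.214105606079102 26.15213394165039 87.7663803100586
collar z 0.10576675006192694 90
[ 2.29591364 -5.03423551  1.46944175] [-1.93272969 -1.09375773  0.13907764] [ 3.13137121e+00  1.45910543e+01 -2.36130557e+01  7.91970703e-02
 -5.17024514e+01 -8.97884030e+01]
```

Emit:
apply_moves(
  targets=[
    {"dp":[0.0003,-0.0006,0],"yaw":0},
    {"dp":[0.0003,-0.0006,0],"yaw":0},
    {"dp":[0.0003,-0.0006,0],"yaw":0},
  ],
)

```text
time_s: 14.65
tcp_pos: [0.5264, -0.1639, 0.1384]
eef_rot: [-180.0, 0.1, -176.7]
contact_force: [3.7, -3.5, 3.5]
gripper_width: 0.0139
gripper_force: 45.0
```

Emit:
apply_moves(
  targets=[
    {"dp":[0,0,0],"yaw":0},
    {"dp":[0,0,0],"yaw":0},
    {"dp":[0,0,0],"yaw":0},
    {"dp":[0,0,0],"yaw":0},
    {"dp":[0,0,0],"yaw":0},
    {"dp":[0,0,0],"yaw":0},
    {"dp":[0,0,0],"yaw":0},
    {"dp":[0,0,0],"yaw":0},
  ],
  grip=-1,
)

```text
time_s: 15.32
tcp_pos: [0.5256, -0.1636, 0.138]
eef_rot: [180.0, -0.0, -176.8]
contact_force: [-0.6, -0.4, -0.6]
gripper_width: 0.0613
gripper_force: 0.0
```

Emit:
apply_moves(
  targets=[
    {"dp":[0,0,0.01],"yaw":0},
    {"dp":[0,0,0.03],"yaw":0},
    {"dp":[0,0,0.06],"yaw":0},
    {"dp":[0.015,0,0.09],"yaw":0},
    {"dp":[0.035,0,0.12],"yaw":0},
    {"dp":[0.05,0,0.15],"yaw":0},
    {"dp":[0.06,0,0.16],"yaw":0},
    {"dp":[0.065,0,0.16],"yaw":0},
    {"dp":[0.065,0,0.16],"yaw":0},
    {"dp":[0.065,0,0.16],"yaw":0},
  ],
)

```text
time_s: 16.15
tcp_pos: [0.5899, -0.1635, 0.2971]
eef_rot: [180.0, -0.1, -176.8]
contact_force: [-0.2, 0.4, -0.6]
gripper_width: 0.0875
gripper_force: 0.0
```

```bash
python3 - <<'E'
from h import *
c=wrist("w4"); W=pts(c); hsv=cv2.cvtColor(c["image"],cv2.COLOR_RGB2HSV); H,S,V=hsv[...,0],hsv[...,1],hsv[...,2];z=W[...,2]
rr=np.hypot(W[...,0]-.5248,W[...,1]+.1632); red=((H<6)|(H>172))&(S>140)&(rr<.05)
m=red&(z>.145)&(z<.16);p=W[m];b=cv2.minAreaRect(p[:,:2].astype(np.float32)*1000);print("bar",len(p),b,"ztop",np.median(p[:,2]))
k=red&(z>.095)&(z<.115);print("collar z",np.median(z[k]),k.sum())
R=[]
for q in comps((S<60)&(V>150)&(rr>.0275)&(rr<.055)&(z<.11)&(z>.09),20):
    v,u=np.nonzero(q);P=ray(c,np.c_[u,v],.1)[:,:2];R.append(P.mean(0));print(len(P),P.mean(0),np.median(z[q]))
if len(R)==2:d=R[1]-R[0];print("mid",sum(R)/2,"ang",np.degrees(np.arctan2(d[1],d[0])))
E
python3 ang.py
```

```text
bar 1142 ((524.9866943359375, -163.62794494628906), (55.80585479736328, 13.49311637878418), 3.700118064880371) ztop 0.15156919316203615
collar z 0.10782944859082047 1329
80 [ 0.48468449 -0.16540393] 0.10038510854916816
70 [ 0.56481313 -0.16069393] 0.10063055797345138
mid [ 0.52474881 -0.16304893] ang 3.36400379276554
side 0.125 433 523.4419555664062 -161.9033660888672 55.16585159301758 15.146416664123535 4.191102981567383
side 0.147 136 523.6455688476562 -161.888427734375 54.7575569152832 15.146416664123535 4.191102981567383
collar z 0.10755216609838338 204
scene 0.125 240 520.7193603515625 -160.48220825195312 54.07250213623047 15.038895606994629 8.617779731750488
scene 0.147 61 521.411376953125 -161.39878845214844 51.30116653442383 13.409509658813477 7.807783126831055
collar z 0.10572483966072029 119
```

View pics/w4.png

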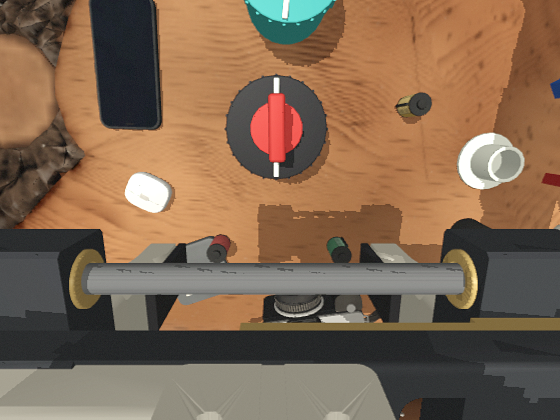

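The view shows the bar at (277,127) in line with both white marks, to within 0.4°. Its top is at z 0.1516 against 0.151 when home, and it sits 0.6 mm off the tank axis. The gripper is clear, so I'm handing in.

```bash
python3 -c "
from plant import r
print(r.close_job())"
```

```text
the job is handed in; nothing more can be done
None
```

The job is handed in, with no verdict returned: the red rod is home in the black tank, its bar within about 0.4° of the white marks, and released; it dropped into the core on the first try, because I read the core's angle from the wrist camera down the bore instead of searching for it by feel.

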